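# Set the presser foot of a strip feeder to the gauge blade

## Robot

A 7-joint arm with a two-finger parallel gripper is mounted at the origin on a cart in front of the work surface, level with it; the furniture and walls round the work are solid. World frame = base frame: x ahead of the robot, y to its left, z up, the work surface at z = 0. Lengths are in m, angles in degrees, forces in N, time in s.
With the tool pointing down it reaches from about 0.4 to 0.85 m from the base axis. Payload 4.5 kg.
Tool frame: the origin (TCP) lies on the centre line of the jaws, within the pads' length; the fingertips stand 22 mm ahead of it and the grasp point (between the pads) lies 3 mm ahead of it; z points along the fingers, y is the line along which they close (so a half turn about z gives the same grasp; the last joint's range is limited). The gripper opens to 88 mm and grips with 3 to 60 N. Pads are 18 mm wide; open, the fingers measure 123 mm over their backs; the gripper's body (75 mm by 187 mm) begins 45 mm behind the grasp point.
Start: joints at [79.057, 39.483, -11.15, 89.685, 9.013, 51.709, -12.324], TCP at [0.139, -0.609, 0.261] pointing down, gripper open.
Joint ranges: [-172.22, 172.22], [-26.19, 119.32], [-84.43, 86.54], [7.71, 146.69], [-57.33, 237.33], [2.42, 119.75], [-152.13, 152.13]. Speed limits (degrees/s): [147.25, 147.25, 180, 180, 180, 180, 180].

## Interface

Orientations are given as a 3x3 rotation matrix whose columns are the frame's x, y, z axes.
In Python, from bench import status, viewer, workorder gives the robot as it stands.
- The arm moves only by the tool step_arm, never from a script. Its argument "targets" is a list of rows, each an object with "hand": the gripper's target within -1 to 1 (shut at 1, half-way at 0, fully open at -1); "xyz": the shift along the world's x, y, z in cm, a list of three; "roll": the turn about the world's z in degrees. A call has 1 to 10 rows; each row shifts and turns the commanded pose from where the row before left it; what a row does not reach is not made up. A row lasts 1/10 s, in which the tool goes at most 50 mm and 8.59 degrees, less where a joint would pass 70% of its speed; a pose out of reach is approached as far as the arm can. A call is refused whole if a number of a shift passes 5 or a number of a turn 8.59, either way. A call with a gripper value outside its range is refused whole. The fingers move at their own pace and stop on an object; "grip_force" is the grip in N (left out, the last holds). Time passes only in rows, so rows that do not move let the fingers close. It gives the time, the measured TCP pose, the force, the opening and the grip force at its end, in the units of the state.
- status.get_obs(): the state, without advancing time (a new reading comes with each control period).
- viewer.snapshot(name): name is "scene" or "top" or "wrist"; returns (picture, depth): 420x560x3 uint8, red, green, blue; 420x560 float32, m along the optical axis (not along the pixel's ray), 0 where there is no reading.
- viewer.camera_params(name): a dict with "mtx" (3x3 intrinsics, pixels), "rvec" (rotation vector, rad) and "tvec" (3), from world to camera coordinates, as OpenCV has them. Camera axes: x right, y down, z forward; pixel columns grow to the right and rows downward; lengths in m; the calibration is good to about 2 mm. A picture is of the moment at which its call begins: read the wrist's pose just before it. camera_params takes no time and is no camera call; for the wrist camera it gives the pose at the moment of the call.
- workorder.finish_job(): hands the job in; it is judged then, once.
The state is a dict: "clock": time; "joints": joint angles; "qd": joint speeds; "tau": joint torques, N m; "tool_pos": TCP position; "ee_rot": TCP orientation; "ft_force": force on the tool from outside, world axes, zero at the start; "ft_torque": the same for the moment, N m; "width": finger opening in m; "finger_force": force on a finger pad.
Only numpy, scipy, OpenCV 4.12 (cv2) and the standard library are available. Lean on these libraries where they do the work, as an engineer would, in place of code of your own. Each camera call takes 0.05 s, during which the arm holds its last target. There are 200 camera calls.

## Task

Two strip feeders stand on the bench, and one of them has a steel gauge blade lying in the gap under its presser foot. Turn the wing screw on top of that feeder clockwise until its foot just bears on the blade, so that the blade would drag but is not clamped hard, then let go. Leave the blade where it lies and do not turn the screw of the other feeder.

Things in the scene. Friction and masses are not known exactly. Their poses are not given: they have to be found in the camera images.
- set_screw (a joint): Wing screw of the feeder with the blade; rad, 0 to 2.2, grows clockwise seen from above, starts 0.1 to 0.6, stays where left (friction 0.06 N m), does not rise or sink. The wing's length points at feeder yaw + 1.6 - value. The foot sinks 6 mm per rad; sprung, it bears on the blade with 1.3 N from 1.35, 2 N at 1.6 (wing in line with the arm: the aim), 3.1 N at 1.95 (too tight).
- set_foot: Round steel presser foot, 24 mm across, of the feeder with the blade. Origin: centre of its sole, on the screw's vertical axis, 35 mm above the bench when on the blade, up to 8 mm higher before. It does not turn; its x axis is the feeder's yaw, from foot to column. The screw's handle above it: dark flat wing 46 mm long, 10 mm thick (pinch across this), from 111 to 137 mm above the bench.
- gauge_blade: Loose steel strip 116 x 18 x 5 mm with a small hole near one end, lying across the gap on the feeder's bed (30 mm above the bench) under the foot, its ends standing out on both sides. Origin: centre of its underside; y along its length.
- spare_wing_end (a point): Point near an end of the other feeder's wing, 20 mm from its axis, 124 mm above the bench; no blade lies in that feeder. Both are fixed grey C-frames: base 136 x 72 mm from 50 mm before to 86 mm behind the screw axis, column behind, overhead arm 40 mm wide with its top at 95 mm, a bush to 100 mm and a 20 mm hub under the wing's middle (109 to 129 mm).
Things that resemble listed ones, but are neither listed nor needed, are in the scene too. What is shaped like the part that bears set_screw but green is not meant.

How it is judged (in metres and radians):
At the end, for the whole second after the job is handed in: The foot bears on the gauge blade with more than 0.5 N and less than 3.1 N (screw between about 1.35 and 1.95 rad), the blade lies still within 15 mm of where it started, and the end of the other feeder's wing is within 10 mm of where it was (contact force between set_foot and gauge_blade between 0.5 and 3.1 N and distance of gauge_blade from where it was at the start of the episode below 0.015 m and distance of spare_wing_end from where it was at the start of the episode below 0.01 m and linear speed of gauge_blade below 0.02 m/s); the robot touches nothing.
It fails at once if the other feeder's screw is turned (its wing end moves more than 10 mm) (distance of spare_wing_end from where it was at the start of the episode above 0.01 m).
It fails at once if the gauge blade is moved more than 15 mm (distance of gauge_blade from where it was at the start of the episode above 0.015 m).
It also fails if it takes over 29 s, if anything falls off the work surface, if the arm or the gripper's body presses on something with over 40 N, if the wrist force passes 120 N, or if a joint passes its speed limit or range.

## Working session

There is one attempt and no reset: what is moved stays moved. The work goes in short steps, Python scripts to look and compute and a tool call to move; the robot and the scene stay as the last step left them, time stands still between calls to the robot, and variables do not carry over. Pictures are saved under pics/ and viewed, at most 10 in all, crops included, and the job is handed in when it is done.

Besides the shell and the picture viewer there is one more tool, called after "Call:" as name(argument=value, ...), one argument or row to a line, values as JSON. step_arm: Moves the arm, as the interface text tells. Its arguments: {"type":"object","properties":{"targets":{"type":"array","items":{"type":"object","properties":{"hand":{"type":"number"},"xyz":{"type":"array","items":{"type":"number"}},"roll":{"type":"number"}}}},"grip_force":{"type":"number"}},"required":["targets"]}

```bash
mkdir -p pics; cat > h.py <<'E'
import numpy as np, cv2
from bench import status, viewer, workorder
def snap(n):
    p=viewer.camera_params(n); im,d=viewer.snapshot(n)
    return im,d,p
def world(d,p):
    K=np.array(p["mtx"]);R=cv2.Rodrigues(np.array(p["rvec"],float))[0];t=np.array(p["tvec"],float).ravel()
    h,w=d.shape;u,v=np.meshgrid(np.arange(w),np.arange(h))
    c=np.stack([(u-K[0,2])/K[0,0]*d,(v-K[1,2])/K[1,1]*d,d],-1)
    W=(c-t)@R; W[d<=0]=np.nan
    return W
def save(n,im): cv2.imwrite("pics/"+n,cv2.cvtColor(im,cv2.COLOR_RGB2BGR))
E
python3 - <<'E'
from h import *
for n in("top","scene"):
    im,d,p=snap(n); save(n+"1.png",im); np.savez(n+"1.npz",im=im,W=world(d,p))
o=status.get_obs(); print(o["clock"],o["tool_pos"],o["ee_rot"],o["width"])
E
```

```text
0.1 [ 0.1391652  -0.60878393  0.26000968] [[ 9.74827425e-01  2.22960228e-01 -4.78258201e-04]
 [ 2.22960706e-01 -9.74826231e-01  1.53050979e-03]
 [-1.24975828e-04 -1.59861570e-03 -9.99998714e-01]] 0.08820209312417521
```

View pics/top1.png

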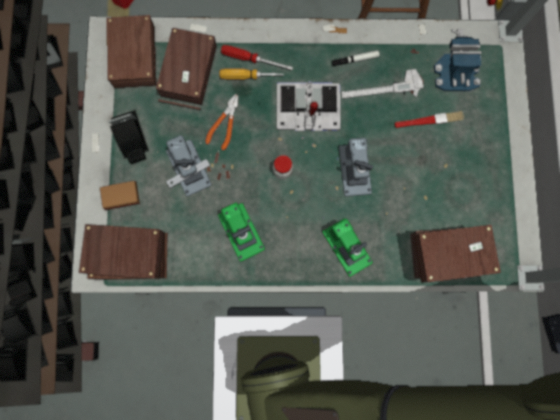

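View pics/scene1.png

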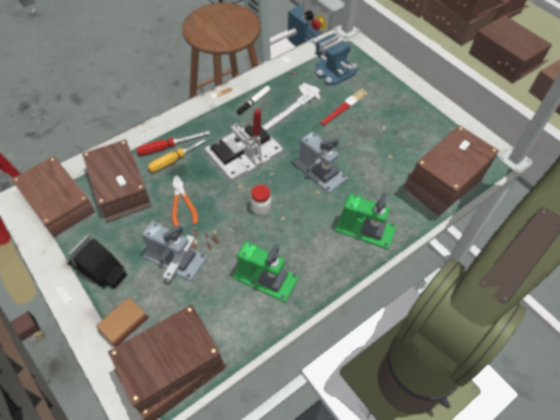

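Grey feeders are at top px (187,165) and (355,167), and the green ones at (241,230) and (347,246) are not meant. The left grey one seems to have a light strip across it at (187,172), so I'll check with an enlarged crop and measure.

```bash
python3 - <<'E'
from h import *
z=np.load("top1.npz");im,W=z["im"],z["W"]
z2=np.load("scene1.npz")
a=cv2.resize(im[130:200,155:225],(400,400),interpolation=cv2.INTER_CUBIC)
b=cv2.resize(z2["im"][210:290,130:210],(400,400),interpolation=cv2.INTER_CUBIC)
save("crop1.png",np.hstack([a,b]))
for nm,c in(("top",(187,168)),("top",(355,167))):
    sub=W[c[1]-40:c[1]+40,c[0]-35:c[0]+35].reshape(-1,3); 
    for lo,hi in((.085,.098),(.102,.145),(.131,.145),(.005,.02),(.022,.04)):
        s=sub[(sub[:,2]>lo)&(sub[:,2]<hi)]
        if len(s)>3:
            m=np.median(s[:,:2],0); q=s[np.linalg.norm(s[:,:2]-m,axis=1)<.1]
            w,v=np.linalg.eigh(np.cov(q[:,:2].T)); print(c,lo,hi,len(q),q.mean(0).round(4),np.degrees(np.arctan2(v[1,1],v[0,1])).round(1),np.sqrt(12*w).round(4))
E
```

```text
(187, 168) 0.085 0.098 498 [0.5424 0.2392 0.0932] -154.8 [0.0427 0.1048]
(187, 168) 0.102 0.145 132 [0.5115 0.225  0.1296] 89.6 [0.0179 0.0427]
(187, 168) 0.131 0.145 73 [0.5125 0.2258 0.1352] 90.9 [0.0098 0.0455]
(187, 168) 0.005 0.02 987 [0.5154 0.2191 0.0094] -175.5 [0.1422 0.1688]
(187, 168) 0.022 0.04 368 [0.505  0.2253 0.0322] 120.2 [0.0379 0.1109]
(355, 167) 0.085 0.098 472 [ 0.54   -0.1984  0.0934] -177.2 [0.0434 0.103 ]
(355, 167) 0.102 0.145 142 [ 0.5057 -0.2017  0.1294] 67.4 [0.0186 0.042 ]
(355, 167) 0.131 0.145 80 [ 0.5072 -0.2022  0.1356] 70.3 [0.0107 0.0449]
(355, 167) 0.005 0.02 980 [ 0.5075 -0.1916  0.0094] -151.1 [0.1345 0.1695]
(355, 167) 0.022 0.04 223 [ 0.5043 -0.1946  0.0293] -151.3 [0.0411 0.0847]
```

View pics/crop1.png

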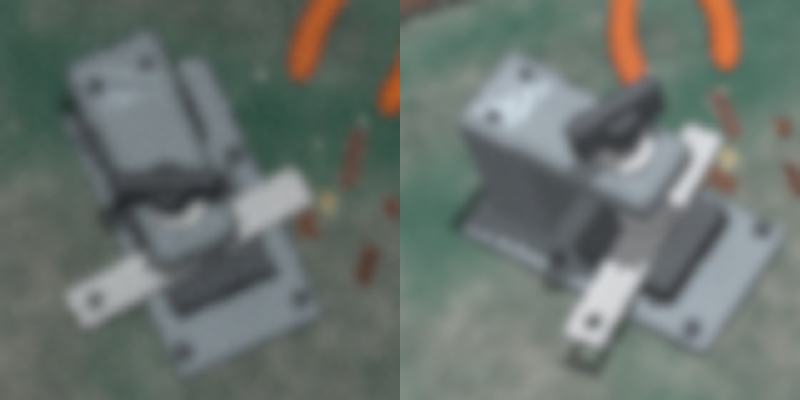

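The crop shows the steel blade (hole near its lower-left end) under the foot of the left grey feeder, with the dark wing above it. The right grey feeder has no blade. The target's axis is at about (0.512, 0.226), the feeder's yaw is about 25° and the wing points at about 90.5°, so the value is about 0.46, within the stated 0.1 to 0.6. The turn needed is about -65°.

Call:
step_arm(
  targets=[
    {"xyz":[2,4,0],"roll":3.9,"hand":-1},
    {"xyz":[2,4,0],"roll":3.9,"hand":-1},
    {"xyz":[2,4,0],"roll":3.9,"hand":-1},
    {"xyz":[2,4,0],"roll":3.9,"hand":-1},
    {"xyz":[2,4,0],"roll":3.9,"hand":-1},
    {"xyz":[3.2,3.6,0],"roll":3.9,"hand":-1},
    {"xyz":[3.2,3.6,0],"roll":3.9,"hand":-1},
    {"xyz":[3.2,3.6,0],"roll":3.9,"hand":-1},
    {"xyz":[3.2,3.6,0],"roll":3.9,"hand":-1},
    {"xyz":[3.2,3.6,0],"roll":3.9,"hand":-1},
  ],
)

```text
clock: 1.1
tool_pos: [0.4002, -0.2277, 0.2607]
ee_rot: [[0.615, 0.788, -0.0], [0.788, -0.615, -0.0], [-0.0, -0.0, -1.0]]
ft_force: [0.2, -0.0, 0.1]
width: 0.0881
finger_force: 0.0
```

Call:
step_arm(
  targets=[
    {"xyz":[3.2,3.6,0],"roll":3.9,"hand":-1},
    {"xyz":[3.2,3.6,0],"roll":3.9,"hand":-1},
    {"xyz":[3.2,3.6,0],"roll":3.9,"hand":-1},
    {"xyz":[0.2,4.9,0],"roll":3.9,"hand":-1},
    {"xyz":[0.2,4.9,0],"roll":3.9,"hand":-1},
    {"xyz":[0.2,4.9,0],"roll":3.9,"hand":-1},
    {"xyz":[0.2,4.9,0],"roll":3.9,"hand":-1},
    {"xyz":[0.2,4.9,0],"roll":3.9,"hand":-1},
    {"xyz":[0.2,4.9,0],"roll":3.9,"hand":-1},
    {"xyz":[0.2,4.9,0],"roll":3.9,"hand":-1},
  ],
)

```text
clock: 2.1
tool_pos: [0.509, 0.2234, 0.2605]
ee_rot: [[-0.018, 1.0, -0.0], [1.0, 0.018, -0.001], [-0.001, -0.0, -1.0]]
ft_force: [-0.1, -0.3, 0.4]
width: 0.088
finger_force: 0.0
```

Call:
step_arm(
  targets=[
    {"xyz":[0,0,0],"roll":0,"hand":-1},
    {"xyz":[0,0,0],"roll":0,"hand":-1},
    {"xyz":[0,0,0],"roll":0,"hand":-1},
  ],
)

```text
clock: 2.4
tool_pos: [0.5094, 0.2198, 0.2603]
ee_rot: [[-0.013, 1.0, -0.001], [1.0, 0.013, -0.002], [-0.002, -0.001, -1.0]]
ft_force: [-0.3, 0.4, 0.6]
width: 0.0882
finger_force: 0.0
```

```bash
python3 - <<'E'
from h import *
o=status.get_obs();im,d,p=snap("wrist");save("w1.png",im);W=world(d,p)
print(o["clock"],o["tool_pos"],o["joints"],np.degrees(np.arctan2(o["ee_rot"][1][1],o["ee_rot"][0][1])))
m=np.linalg.norm(W[...,:2]-[.512,.226],axis=-1)<.035
for lo in(.12,.131):
    k=m&(W[...,2]>lo)&(W[...,2]<.142); q=W[k]; print(k.sum(),np.argwhere(k).mean(0))
    w,v=np.linalg.eigh(np.cov(q[:,:2].T)); print(q.mean(0).round(4),np.degrees(np.arctan2(v[1,1],v[0,1])),np.sqrt(12*w))
    print(cv2.minAreaRect((q[:,:2]*1000).astype(np.float32)))
E
```

```text
2.4 [0.50936152 0.21982224 0.26025808] [-11.03956534  36.12265312 -28.544748   101.40320592  22.28395688
  48.25956484 -49.29216624] 0.7593449961070194
780 [197.03333333 289.40128205]
[0.5134 0.2267 0.1339] 91.43309639887912 [0.01414095 0.04134996]
((513.3760986328125, 225.11859130859375), (19.14289665222168, 44.02914810180664), 16.242202758789062)
597 [198.45058626 289.51423786]
[0.5134 0.226  0.1358] 91.39349659237203 [0.00986985 0.04397605]
((513.3855590820312, 225.11721801757812), (9.600188255310059, 44.87000274658203), 1.4985268115997314)
```

View pics/w1.png

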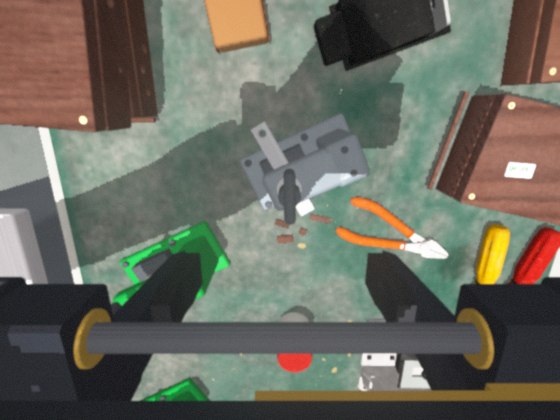

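The wrist view shows the wing at about (290,197), upright between the jaws, with the blade's ends visible at (265,140) and (303,207). Its centre is (0.5134, 0.2253, top 0.136) at 91.4°. I'll descend so the tips stay above the hub, at 131 mm.

Call:
step_arm(
  targets=[
    {"xyz":[0.2,0.3,-3],"roll":0.6,"hand":-1},
    {"xyz":[0.2,0.25,-3],"roll":0,"hand":-1},
    {"xyz":[0,0,-3],"roll":0,"hand":-1},
    {"xyz":[0,0,-1.2],"roll":0,"hand":-1},
    {"xyz":[0,0,0],"roll":0,"hand":-0.5},
    {"xyz":[0,0,0],"roll":0,"hand":-0.2},
    {"xyz":[0,0,0],"roll":0,"hand":0.2},
  ],
  grip_force=25,
)

```text
clock: 3.15
tool_pos: [0.5143, 0.2274, 0.1602]
ee_rot: [[-0.025, 1.0, 0.003], [1.0, 0.025, 0.001], [0.001, 0.003, -1.0]]
ft_force: [-0.4, -0.1, 0.7]
width: 0.0661
finger_force: 0.0
```

Call:
step_arm(
  targets=[
    {"xyz":[-0.1,-0.2,-0.7],"roll":0,"hand":0.3},
    {"xyz":[0,0,0],"roll":0,"hand":0.5},
    {"xyz":[0,0,0],"roll":0,"hand":0.6},
    {"xyz":[0,0,0],"roll":0,"hand":0.6},
  ],
)

```text
clock: 3.55
tool_pos: [0.5124, 0.2253, 0.1519]
ee_rot: [[-0.026, 1.0, 0.0], [1.0, 0.026, 0.0], [0.0, 0.0, -1.0]]
ft_force: [0.8, 0.2, 0.5]
width: 0.0345
finger_force: 0.0
```

```bash
python3 - <<'E'
from h import *
o=status.get_obs();print(o["clock"],o["tool_pos"],o["width"],o["ft_force"],np.degrees(np.arctan2(o["ee_rot"][1][1],o["ee_rot"][0][1])))
E
```

```text
3.55 [0.51241137 0.22527904 0.15190901] 0.03451677150886045 [0.78130323 0.16490466 0.48686773] 1.484360462606152
```

Call:
step_arm(
  targets=[
    {"xyz":[0.1,0,0.1],"roll":0,"hand":0.6},
    {"xyz":[0,0,0],"roll":0,"hand":0.75},
    {"xyz":[0,0,0],"roll":0,"hand":1},
    {"xyz":[0,0,0],"roll":0,"hand":1},
    {"xyz":[0,0,0],"roll":0,"hand":1},
    {"xyz":[0,0,0],"roll":0,"hand":1},
  ],
)

```text
clock: 4.15
tool_pos: [0.5143, 0.2253, 0.1529]
ee_rot: [[-0.025, 1.0, 0.002], [1.0, 0.025, 0.001], [0.001, 0.002, -1.0]]
ft_force: [3.9, 0.5, -0.7]
width: 0.0098
finger_force: 25.0
```

Gripped the wing's thickness (9.8 mm). I'll turn about 66° clockwise.

Call:
step_arm(
  targets=[
    {"xyz":[0,0,0],"roll":-4,"hand":1},
    {"xyz":[0,0,0],"roll":-4,"hand":1},
    {"xyz":[0,0,0],"roll":-4,"hand":1},
    {"xyz":[0,0,0],"roll":-4,"hand":1},
    {"xyz":[0,0,0],"roll":-4,"hand":1},
    {"xyz":[0,0,0],"roll":-4,"hand":1},
    {"xyz":[0,0,0],"roll":-4,"hand":1},
    {"xyz":[0,0,0],"roll":-4,"hand":1},
  ],
)

```text
clock: 4.95
tool_pos: [0.5137, 0.2255, 0.1529]
ee_rot: [[0.51, 0.86, 0.001], [0.86, -0.51, 0.001], [0.001, 0.0, -1.0]]
ft_force: [2.9, 0.7, -0.7]
width: 0.0096
finger_force: 25.0
```

Call:
step_arm(
  targets=[
    {"xyz":[0,0,0],"roll":-4,"hand":1},
    {"xyz":[0,0,0],"roll":-4,"hand":1},
    {"xyz":[0,0,0],"roll":-4,"hand":1},
    {"xyz":[0,0,0],"roll":-4,"hand":1},
    {"xyz":[0,0,0],"roll":-4,"hand":1},
    {"xyz":[0,0,0],"roll":-4,"hand":1},
    {"xyz":[0,0,0],"roll":-4,"hand":1},
    {"xyz":[0,0,0],"roll":-4,"hand":1},
    {"xyz":[0,0,0],"roll":0,"hand":1},
    {"xyz":[0,0,0],"roll":0,"hand":1},
  ],
)

```text
clock: 5.95
tool_pos: [0.5132, 0.2259, 0.1529]
ee_rot: [[0.886, 0.463, 0.0], [0.463, -0.886, 0.001], [0.001, -0.001, -1.0]]
ft_force: [1.3, 1.5, 1.1]
width: 0.0093
finger_force: 25.0
```

```bash
python3 - <<'E'
from h import *
o=status.get_obs();print(o["clock"],o["tool_pos"],o["width"],o["ft_force"],o["ft_torque"],np.degrees(np.arctan2(o["ee_rot"][1][1],o["ee_rot"][0][1])))
E
```

```text
5.95 [0.51322549 0.22592673 0.15285738] 0.009319148906581335 [1.29051694 1.45144167 1.05043355] [ 0.36050178 -0.26186866  0.00820629] -62.40632365460698
```

Call:
step_arm(
  targets=[
    {"xyz":[0,0,0],"roll":-2.4,"hand":1},
    {"xyz":[0,0,0],"roll":0,"hand":1},
    {"xyz":[0,0,0],"roll":0,"hand":0.8},
    {"xyz":[0,0,0],"roll":0,"hand":0.5},
    {"xyz":[0,0,0],"roll":0,"hand":0.2},
    {"xyz":[0,0,0],"roll":0,"hand":-0.2},
    {"xyz":[0,0,0],"roll":0,"hand":-0.4},
  ],
)

```text
clock: 6.65
tool_pos: [0.5131, 0.2246, 0.1525]
ee_rot: [[0.906, 0.424, -0.001], [0.424, -0.906, -0.001], [-0.001, 0.001, -1.0]]
ft_force: [0.9, 0.1, 0.1]
width: 0.0396
finger_force: 0.0
```

Call:
step_arm(
  targets=[
    {"xyz":[0,0,2],"roll":0,"hand":-1},
    {"xyz":[0,0,3],"roll":0,"hand":-1},
    {"xyz":[0,0,3],"roll":0,"hand":-1},
    {"xyz":[0,0,3],"roll":0,"hand":-1},
    {"xyz":[0,0,0],"roll":0,"hand":-1},
    {"xyz":[0,0,0],"roll":0,"hand":-1},
    {"xyz":[0,0,0],"roll":0,"hand":-1},
  ],
)

```text
clock: 7.35
tool_pos: [0.5125, 0.2247, 0.2616]
ee_rot: [[0.906, 0.424, -0.002], [0.424, -0.906, -0.001], [-0.003, 0.0, -1.0]]
ft_force: [-0.5, -0.0, -0.1]
width: 0.0878
finger_force: 0.0
```

```bash
python3 - <<'E'
from h import *
o=status.get_obs();im,d,p=snap("wrist");save("w2.png",im[60:300,120:440].repeat(2,0).repeat(2,1));W=world(d,p)
print(o["clock"],o["tool_pos"],o["width"],o["ft_force"])
m=np.linalg.norm(W[...,:2]-[.5134,.2253],axis=-1)<.035
q=W[m&(W[...,2]>.131)&(W[...,2]<.142)]
w,v=np.linalg.eigh(np.cov(q[:,:2].T)); print(len(q),q.mean(0).round(4),np.degrees(np.arctan2(v[1,1],v[0,1])),np.sqrt(12*w))
m=np.linalg.norm(W[...,:2]-[.54,.238],axis=-1)<.09
q=W[m&(W[...,2]>.09)&(W[...,2]<.098)]
print(cv2.minAreaRect((q[:,:2]*1000).astype(np.float32)))
E
```

```text
7.35 [0.51253353 0.22466427 0.26156036] 0.08782301459092126 [-0.5369145  -0.00678248 -0.09033895]
590 [0.5146 0.2251 0.1357] -154.74400653666905 [0.00996953 0.04406085]
((538.297607421875, 237.290771484375), (99.75981140136719, 43.25885772705078), 23.655675888061523)
```

View pics/w2.png

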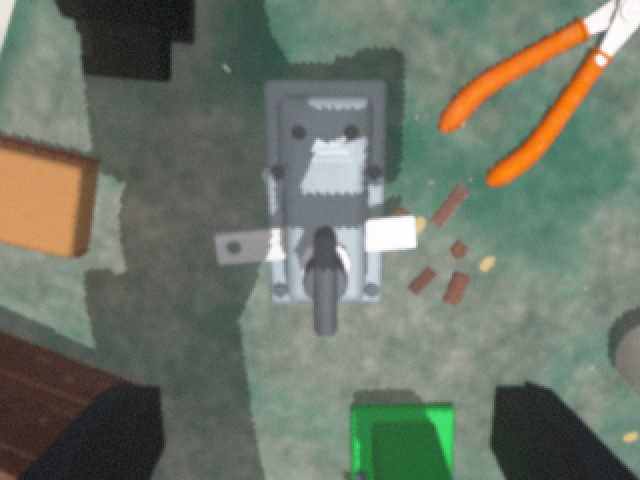

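The wing, at (325,280) in the crop, now lies in line with the arm at 25.3° (value about 1.6). The blade's ends still stand out on both sides at (245,247) and (390,234), and the gripper is clear of everything. I'm handing in.

```bash
python3 -c "
from bench import workorder
print(workorder.finish_job())"
```

```text
the job is handed in; nothing more can be done
None
```

I turned the wing screw of the feeder with the blade to about 1.6 rad (in line with its arm) and let go. I then handed the job in at about 7.4 s; no verdict came back. The blade still lay under the foot in the last picture, and I never touched the other feeder.

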